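Prop the chest lid on its stay and fetch the heat sink

ROBOT

A 7-joint arm with a two-finger parallel gripper is mounted at the origin on the work surface. World frame = base frame: x ahead of the robot, y to its left, z up, the work surface at z = 0. Lengths are in m, angles in rad, forces in N, time in s.
With the tool pointing down it reaches from about 0.35 to 0.9 m from the base axis. Payload 8.1 kg.
Tool frame: the origin (TCP) lies between the finger pads; the fingertips stand 19 mm ahead of it and the grasp point (between the pads) is the TCP; z points along the fingers, y is the line along which they close (so a half turn about z gives the same grasp; the last joint's range is limited). The gripper opens to 92 mm and grips with 3 to 60 N. Pads are 19 mm wide; open, the fingers measure 130 mm over their backs; the gripper's body (75 mm by 190 mm) begins 47 mm behind the grasp point.
Start: joints at [-1.452, 0.434, 0.025, 1.573, -0.012, 1.134, -0.075], TCP at [0.138, 0.61, 0.246] pointing down, gripper open.
Joint ranges: [-2.62, 2.62], [-0.44, 2.09], [-1.27, 1.32], [0.08, 2.57], [-1.32, 4.46], [0.12, 2], [-2.74, 2.74]. Speed limits (rad/s): [2.22, 2.22, 3.01, 3.01, 3.14, 3.14, 3.14].

INTERFACE

Orientations are given as a 3x3 rotation matrix whose columns are the frame's x, y, z axes.
In Python, from plant import observe, grab_frame, camera_info, finish_job gives the robot as it stands.
- The arm moves only by the shell command python3 -m pendant 'ROWS'. ROWS is JSON, one flat list of numbers, 7 for each row, row after row: the closure, from 0 (fully open) to 1 (shut), then the shift along the world's x, y, z in cm, then the turn, a rotation vector about the world's x, y, z in rad. A call has 1 to 8 rows; each row shifts and turns the commanded pose from where the row before left it; what a row does not reach is not made up. A row lasts 1/12 s, in which the tool goes at most 41.7 mm and 7.16 degrees, less where a joint would pass 70% of its speed; a pose out of reach is approached as far as the arm can. A call is refused whole if a number of a shift passes 4.17 or a number of a turn 0.125, either way. A call with a gripper value outside its range is refused whole. The fingers move at their own pace and stop on an object; the grip force is fixed at half the most. Time passes only in rows, so rows that do not move let the fingers close. It gives the time, the measured TCP pose, the force, the opening and the grip force at its end, in the units of the state.
- observe(): the state, without advancing time (a new reading comes with each control period).
- grab_frame(name): name is "scene" or "top" or "wrist"; returns (picture, depth): 480x640x3 uint8, blue, green, red; 480x640 float32, m along the optical axis (not along the pixel's ray), 0 where there is no reading.
- camera_info(name): a dict with "intrinsics" (3x3 intrinsics, pixels), "T" (4x4, takes a point from camera to world coordinates). Camera axes: x right, y down, z forward; pixel columns grow to the right and rows downward; lengths in m; the calibration is good to about 2 mm. A picture is of the moment at which its call begins: read the wrist's pose just before it. camera_info takes no time and is no camera call; for the wrist camera it gives the pose at the moment of the call.
- finish_job(): hands the job in; it is judged then, once.
The state is a dict: "time": time; "qpos": joint angles; "qd": joint speeds; "joint_torque": joint torques, N m; "eef_pos": TCP position; "eef_rot": TCP orientation; "force": force on the tool from outside, world axes, zero at the start; "torque": the same for the moment, N m; "gripper_width": finger opening in m; "grasp_force": force on a finger pad.
Only numpy, scipy, OpenCV 4.12 (cv2) and the standard library are available. Lean on these libraries where they do the work, as an engineer would, in place of code of your own. Each camera call takes 0.05 s, during which the arm holds its last target. There are 200 camera calls.

TASK

Lift the hinged lid of the component chest until its stay drops behind the step on the side rail, and let the lid down gently so that it stands propped by itself. Then take the finned heat sink out of the chest and set it gently, fins up, on the grey pad in the middle of the round circuit board, its length along the pad's length. Leave the lid propped and do not disturb the other things.

Things in the scene. Friction and masses are not known exactly. Their poses are not given: they have to be found in the camera images.
- chest: Component chest: open-topped grey box fixed to the bench, 200 mm (its x) by 300 mm (y), 100 mm high, walls 5 mm; black foam inside up to 35 mm above the bench. Origin: centre of the underside. Its x runs from the front wall (under the lip) to the hinged rear wall, z up. It stands crosswise: x points to the robot's left (yaw 1.3 to 1.7), the lip faces the robot's right.
- hinge (a point): Middle of the lid's hinge axis (parallel to the chest's y), on the top of the rear wall: at (100, 0, 104) mm in the chest's frame; it does not move.
- lid (a joint): Angle of the lid (rad): 0 shut, grows as the front edge rises, stops at 1.5, so it never stays open of itself and falls shut if let go unpropped. The lid is a flat clear plate in an aluminium frame, 200 x 300 x 8 mm, about 0.35 kg; free hinge.
- lip (a point): Middle of the front lower edge of the lid's lip, an aluminium tongue 8 mm thick and 120 mm wide that stands out 30 mm in front of the chest, its underside 100 mm above the bench when shut, with free space below and before it for a finger. 230 mm from the hinge axis, 3.5 mm below its plane; moves with the lid. About 2.5 N upward here lifts the lid. Axes: the lid's, x towards the hinge.
- stay (a joint): Angle of the stay against the lid (rad), 0 when shut. The stay is a dark steel rod of 6 mm, 105 mm long, beside the lid's edge farther from the robot; it hangs freely from a pivot on the lid 90 mm from the hinge axis and its foot rests by gravity on the side rail.
- stay_foot (a point): Centre of the stay's foot, a roller of 8 mm diameter. As the lid is raised the foot rolls along the rail towards the hinge, up a ramp, and at a lid angle of about 1.3 it drops 7 mm behind the step. Lift to 1.38 to be sure. Lowering the lid then pushes the foot against the step and the lid rests at about 1.25. If the lid is lowered before the drop the foot just rolls back.
- notch (a point): Where the centre of the stay's foot lies when seated behind the step: at (10, -162, 104) mm in the chest's frame. It is on the side rail, 24 mm wide, fixed outside along the top of the chest's side wall farther from the robot (local y -150 to -174 mm, top 100 mm above the bench).
- heatsink: Aluminium heat sink, loose on the chest's foam in its front half (30 to 55 mm in front of the chest's middle), 40 to 55 mm to either side (local +y or -y): 56 mm long (its x), 36 mm wide (its y), 36 mm high: an 8 mm base with five upright fins running along x. Origin: centre of the underside. About 0.14 kg. Can be gripped across its 36 mm width.
- capacitor: Bystander: upright black capacitor, 35 mm diameter, 46 mm high with its terminals, standing on the foam on the other side of the chest. Origin: centre of the underside.
- board: Wooden block 130 x 130 x 30 mm, fixed, with a round green circuit board of 120 mm diameter on it; the grey pad, 68 mm (along its x) by 48 mm, is flush in the middle, its top 33 mm above the bench. Origin: centre of the block's underside, below the pad's centre. Tiny parts near the board's rim do not matter.
- meter: Bystander: black multimeter lying on the bench, 150 x 75 x 40 mm. Origin: centre of the underside.
- spool: Bystander: solder spool standing on end, 56 mm diameter, 40 mm high. Origin: centre of the underside.
- driver: Bystander: screwdriver lying on the bench, about 200 mm long and 26 mm thick, black handle. Origin: its underside, 100 mm from the tip.
There are look-alikes about, which are no part of the job. There is more than one size of the board; the job needs the middle-sized.

How it is judged:
By the outcome, as a careful person would: the job done as asked, in the order asked, and still so for the second after the job is handed in, with the robot touching nothing.
It also fails if it takes over 67 s, if anything falls off the work surface, if the arm or the gripper's body presses on something with over 40 N, if the wrist force passes 120 N, or if a joint passes its speed limit or range.

## Working session

There is one attempt and no reset: what is moved stays moved. The work goes in short steps, Python scripts to look and compute and a shell command to move; the robot and the scene stay as the last step left them, time stands still between calls to the robot, and variables do not carry over. Pictures are saved under pics/ and viewed, at most 10 in all, crops included, and the job is handed in when it is done.

```bash
mkdir -p pics
cat > h.py <<'E'
import numpy as np,cv2
from plant import observe,grab_frame,camera_info
def cast(info,u,v,z):
    K,T=np.array(info["intrinsics"]),np.array(info["T"])
    d=T[:3,:3]@np.linalg.solve(K,[u,v,1]); o=T[:3,3]
    return o+d*(z-o[2])/d[2]
def cloud(info,dep):
    K,T=np.array(info["intrinsics"]),np.array(info["T"])
    v,u=np.mgrid[:480,:640]
    P=np.stack([(u-K[0,2])/K[0,0]*dep,(v-K[1,2])/K[1,1]*dep,dep],-1)
    return P@T[:3,:3].T+T[:3,3]
E
python3 - <<'E'
from h import *
np.set_printoptions(precision=3,suppress=True)
for n in("top","scene"):
    im,d=grab_frame(n);i=camera_info(n);np.savez(n,im=im,d=d)
    print(n,i);cv2.imwrite(f"pics/{n}0.png",im)
s=observe();print(s["eef_pos"],s["eef_rot"],s["time"],s["force"])
E
```

```text
top {'intrinsics': array([[441.09 ,   0.   , 310.744],
       [  0.   , 441.09 , 241.054],
       [  0.   ,   0.   ,   1.   ]]), 'T': array([[ 0.016, -0.988,  0.152,  0.349],
       [-1.   , -0.018, -0.009, -0.087],
       [ 0.011, -0.151, -0.988,  1.144],
       [ 0.   ,  0.   ,  0.   ,  1.   ]])}
scene {'intrinsics': array([[453.33 ,   0.   , 317.523],
       [  0.   , 453.33 , 248.744],
       [  0.   ,   0.   ,   1.   ]]), 'T': array([[ 0.134,  0.746, -0.652,  1.08 ],
       [ 0.991, -0.095,  0.094, -0.175],
       [ 0.009, -0.659, -0.752,  0.788],
       [ 0.   ,  0.   ,  0.   ,  1.   ]])}
[0.137 0.609 0.245] [[-0.975  0.22  -0.   ]
 [ 0.22   0.975 -0.001]
 [-0.    -0.001 -1.   ]] 0.1 [-0.411 -0.256 -0.167]
```

View pics/top0.png

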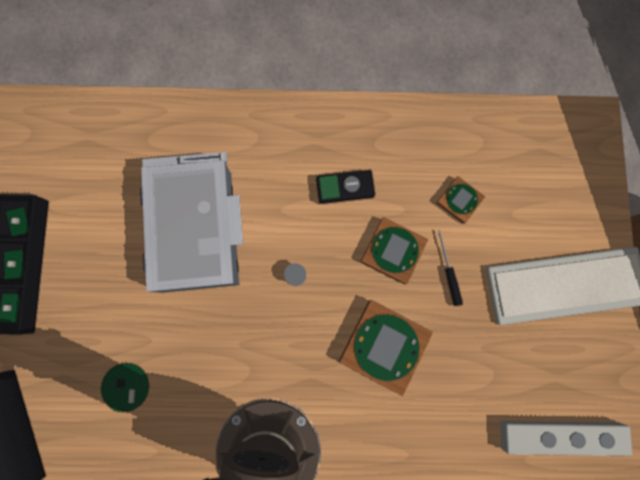

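View pics/scene0.png

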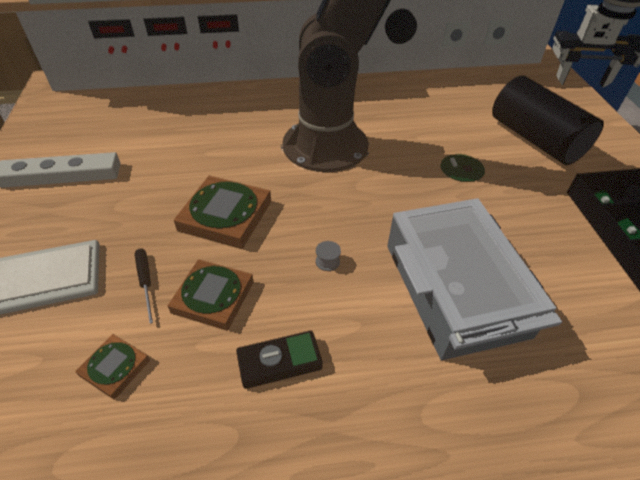

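The top view shows the chest at (188,225) with its lip at (234,220). The heat sink is the square shape at (208,246) and the capacitor the round one at (204,208), both seen through the lid. There are three boards: (387,347) large, (395,250) medium and (461,199) small. The medium one's block side of about 49 px is roughly 130 mm, so it fits. I'll measure it and confirm in a crop.

Run:
```python
from h import *
np.set_printoptions(precision=4,suppress=True)
z=np.load("top.npz");im,d=z["im"],z["d"];i=camera_info("top")
P=cloud(i,d)
hsv=cv2.cvtColor(im,cv2.COLOR_BGR2HSV)
def rect(m,h,name):
    cs,_=cv2.findContours(m.astype(np.uint8),0,1)
    c=max(cs,key=cv2.contourArea)
    w=np.array([cast(i,*p[0],h)[:2] for p in c],np.float32)*1000
    r=cv2.minAreaRect(w); print(name,r,cv2.contourArea(c)); return r
for n,(u,v),R in(("mid",(395,250),24),("large",(387,347),36),("small",(461,199),18)):
    roi=np.zeros((480,640),bool);roi[v-R:v+R,u-R:u+R]=1
    g=roi&(hsv[...,1]>90)&(abs(hsv[...,0].astype(int)-70)<25)
    rect(g,.033,n+" disc")
    pad=roi&(hsv[...,1]<60)&(hsv[...,2]>70)
    pad[:, :u-R+4]=0
    rect(pad,.033,n+" pad")
# chest / lid: by depth height
m=(P[...,2]>.09)&(P[...,2]<.125)&(d>0);m[:,:130]=0;m[:,250:]=0;m[:145]=0;m[300:]=0
rect(m,.105,"lid+rail+lip")
print("lip z",np.median(P[212:230,234:239,2]),"lid",[P[v,u] for u,v in((190,200),(148,220),(230,180),(160,285))])
# lip points: far edge
cs,_=cv2.findContours(m.astype(np.uint8),0,1);c=max(cs,key=cv2.contourArea)
ap=cv2.approxPolyDP(c,3,True)[:,0]
for p in ap: print(p,cast(i,*p,.106)[:2])
for b,(u,v) in(("hs",(208,246)),("cap",(204,208))): print(b,cast(i,u,v,.07),P[v,u])
for b,(u,v) in(("spool",(294,273)),("meter",(345,186))): print(b,P[v,u])
a=cv2.resize(im[140:300,120:280],(480,480),interpolation=2);b=cv2.resize(im[150:310,340:500],(300,300),interpolation=2)
o=np.zeros((480,790,3),np.uint8);o[:,:480]=a;o[:300,490:]=b;cv2.imwrite("pics/crop1.png",o)
```

```text
mid disc ((502.2424621582031, -311.1689453125), (110.50668334960938, 115.31124877929688), 0.9745758771896362) 1482.5
mid pad ((501.9136657714844, -312.92193603515625), (49.683528900146484, 69.64814758300781), 63.37598419189453) 493.5
large disc ((259.8837585449219, -288.31524658203125), (154.10459899902344, 155.6482696533203), 0.048288580030202866) 3126.5
large pad ((259.2142028808594, -288.8852844238281), (66.47998046875, 93.49613952636719), 62.79977798461914) 992.5
small disc ((639.9979248046875, -487.8122253417969), (73.87435150146484, 76.98773956298828), 10.603926658630371) 579.0
small pad ((638.9729614257812, -488.0334777832031), (35.36851501464844, 48.97969055175781), 52.724342346191406) 225.0
lid+rail+lip ((555.101806640625, 192.02996826171875), (323.2880554199219, 237.7896728515625), 6.484259128570557) 11756.5
lip z 0.10868068070197645 lid [array([0.6038, 0.1961, 0.1047]), array([0.5522, 0.2922, 0.108 ]), array([0.6789, 0.1165, 0.0251]), array([0.3983, 0.2531, 0.1085])]
[225 152] [0.7257 0.1171]
[142 160] [0.7013 0.3182]
[140 204] [0.5913 0.3149]
[146 291] [0.384  0.2855]
[233 282] [0.4083 0.084 ]
[230 246] [0.4933 0.0947]
[242 241] [0.5058 0.0668]
[238 196] [0.6155 0.0807]
[226 195] [0.6175 0.1098]
hs [0.4974 0.1549 0.07  ] [0.4923 0.1466 0.1068]
cap [0.5925 0.1697 0.07  ] [0.5841 0.1608 0.1072]
spool [ 0.4372 -0.0566  0.0383]
meter [ 0.6642 -0.1835  0.0403]
```

View pics/crop1.png

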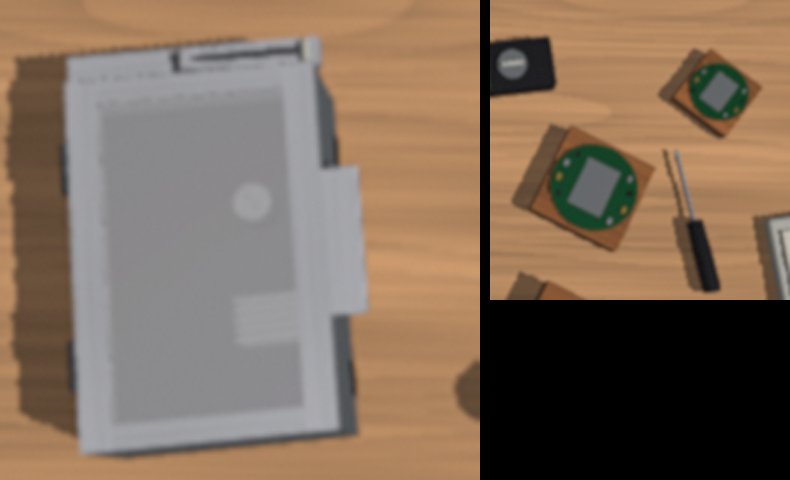

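The crop confirms the medium board: its pad measures 50 x 70 mm and its disc about 115 mm. The finned heat sink is at crop (265,318), on the near side, and the capacitor at (252,202). I'll move to a stage in front of the lip with the fingers closed.

```bash
for k in 1 2 3 4; do python3 -m pendant '[1,1.35,-2.05,0.2,0,0,-0.038, 1,1.35,-2.05,0.2,0,0,-0.038, 1,1.35,-2.05,0.2,0,0,-0.038, 1,1.35,-2.05,0.2,0,0,-0.038, 1,1.35,-2.05,0.2,0,0,-0.038, 1,1.35,-2.05,0.2,0,0,-0.038, 1,1.35,-2.05,0.2,0,0,-0.038, 1,1.35,-2.05,0.2,0,0,-0.038]'; done; python3 -c "
from h import *
np.set_printoptions(precision=3,suppress=True);s=observe();print(s['eef_pos'],s['eef_rot'],s['qpos'])"
```

```text
time: 0.77
eef_pos: [0.246, 0.4443, 0.2616]
eef_rot: [[-0.864, 0.504, -0.0], [0.504, 0.864, -0.0], [0.0, -0.001, -1.0]]
force: [0.6, 0.8, 0.5]
gripper_width: 0.043
grasp_force: 0.0
time: 1.43
eef_pos: [0.354, 0.2801, 0.2778]
eef_rot: [[-0.673, 0.739, -0.0], [0.739, 0.673, -0.0], [0.0, -0.0, -1.0]]
force: [0.4, 0.7, 0.1]
gripper_width: 0.0004
grasp_force: 0.0
time: 2.1
eef_pos: [0.4618, 0.1161, 0.2938]
eef_rot: [[-0.421, 0.907, -0.0], [0.907, 0.421, 0.0], [0.0, -0.0, -1.0]]
force: [0.7, 1.2, 0.1]
gripper_width: 0.0004
grasp_force: 0.0
time: 2.77
eef_pos: [0.5697, -0.0477, 0.3097]
eef_rot: [[-0.13, 0.991, -0.0], [0.991, 0.13, 0.0], [0.0, -0.0, -1.0]]
force: [0.8, 0.2, -0.8]
gripper_width: 0.0005
grasp_force: 0.0
[ 0.57  -0.048  0.31 ] [[-0.13   0.991 -0.   ]
 [ 0.991  0.13   0.   ]
 [ 0.    -0.    -1.   ]] [-0.486  0.331  0.652  1.648 -0.211  1.234  0.34 ]
```

```bash
python3 -m pendant '[1,0,-0.5,0,0.119,0.015,0, 1,0,-0.5,0,0.119,0.015,0, 1,0,-0.5,0,0.119,0.015,0, 1,0,-0.5,0,0.119,0.015,0, 1,0,-0.5,0,0.119,0.015,0, 1,0,-0.5,0,0.119,0.015,0, 1,0,-0.5,0,0.119,0.015,0, 1,0,-0.5,0,0.119,0.015,0]'; python3 -c "
from h import *
np.set_printoptions(precision=3,suppress=True);s=observe();print(s['eef_pos'],s['eef_rot'],s['qpos'])
im,d=grab_frame('scene');cv2.imwrite('pics/s1.png',im)"
```

```text
time: 3.43
eef_pos: [0.5696, -0.0881, 0.3102]
eef_rot: [[-0.079, 0.992, -0.1], [0.564, 0.127, 0.816], [0.822, 0.008, -0.57]]
force: [0.4, 0.6, -0.7]
gripper_width: 0.0001
grasp_force: 0.0
[ 0.57  -0.088  0.31 ] [[-0.079  0.992 -0.1  ]
 [ 0.564  0.127  0.816]
 [ 0.822  0.008 -0.57 ]] [ 0.216  0.674  0.45   1.459 -0.912  1.85   0.93 ]
```

View pics/s1.png

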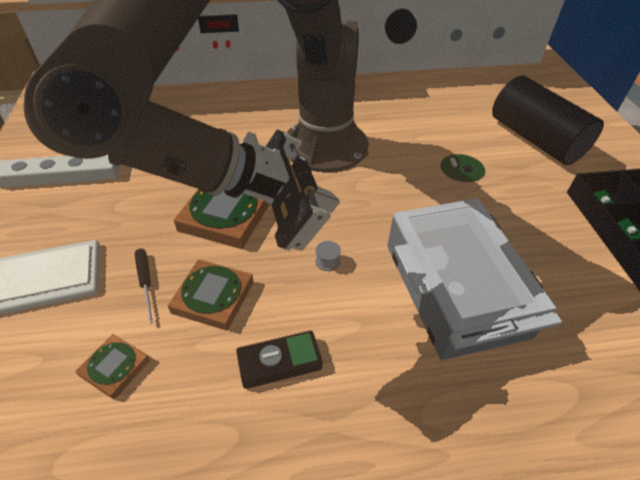

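The tilt worked: the tool leans 55° towards the chest and the way to the lip is free. Next I'll lower it in front of the lip and slide the fingertip under.

```bash
python3 -m pendant '[1,-0.1,1.35,-2.84,0,0,0, 1,-0.1,1.35,-2.84,0,0,0, 1,-0.1,1.35,-2.84,0,0,0, 1,-0.1,1.35,-2.84,0,0,0, 1,-0.1,1.35,-2.84,0,0,0, 1,-0.1,1.35,-2.84,0,0,0, 1,-0.1,1.35,-2.84,0,0,0, 1,-0.1,1.35,-2.84,0,0,0]'; python3 -m pendant '[1,0,0.9,0,0,0,0, 1,0,0.9,0,0,0,0, 1,0,0.9,0,0,0,0, 1,0,0.9,0,0,0,0, 1,0,0.9,0,0,0,0, 1,0,0.8,0,0,0,0, 1,0,0,0,0,0,0]'; python3 -c "
from h import *
np.set_printoptions(precision=3,suppress=True);s=observe();print(s['qpos'])"
```

```text
time: 4.15
eef_pos: [0.5611, 0.0221, 0.0811]
eef_rot: [[-0.079, 0.992, -0.102], [0.569, 0.129, 0.812], [0.818, 0.006, -0.575]]
force: [-0.0, -0.2, 0.4]
gripper_width: 0.0011
grasp_force: 0.0
time: 4.73
eef_pos: [0.5616, 0.0769, 0.0837]
eef_rot: [[-0.082, 0.991, -0.103], [0.567, 0.131, 0.813], [0.82, 0.008, -0.573]]
force: [-0.6, 0.2, -0.9]
gripper_width: 0.0005
grasp_force: 0.0
[ 0.037  0.85   0.328  1.792 -1.094  1.403  1.176]
```

```bash
python3 -m pendant '[1,0,0,0.6,0,0,0, 1,0,0.1,1.2,0,0,0, 1,0,0.1,1.2,0,0,0, 1,0,0.1,1.2,0,0,0, 1,0,0.3,1.2,0,0,0, 1,0,0.3,1.2,0,0,0, 1,0,0.3,1.2,0,0,0, 1,0,0,0,0,0,0]'; python3 -m pendant '[1,-0.06,0.5,1.1,0,0,0, 1,-0.06,0.5,1.1,0,0,0, 1,-0.06,0.5,1.1,0,0,0, 1,-0.1,0.65,1.0,0,0,0, 1,-0.1,0.65,1.0,0,0,0, 1,-0.1,0.65,1.0,0,0,0, 1,0,0,0,0,0,0]'; python3 -c "
from h import *
np.set_printoptions(precision=3,suppress=True);s=observe();print(s['qpos'])
im,d=grab_frame('scene');cv2.imwrite('pics/s2.png',im)"
```

```text
time: 5.4
eef_pos: [0.5623, 0.0875, 0.1636]
eef_rot: [[-0.083, 0.991, -0.101], [0.568, 0.13, 0.813], [0.819, 0.01, -0.574]]
force: [0.4, -1.7, -0.9]
gripper_width: 0.0008
grasp_force: 0.8
time: 5.98
eef_pos: [0.5566, 0.1232, 0.2261]
eef_rot: [[-0.083, 0.991, -0.103], [0.567, 0.132, 0.813], [0.82, 0.009, -0.573]]
force: [0.1, -0.3, -1.0]
gripper_width: 0.0003
grasp_force: 0.6
[-0.061  0.617  0.358  1.793 -1.057  1.478  0.942]
```

View pics/s2.png

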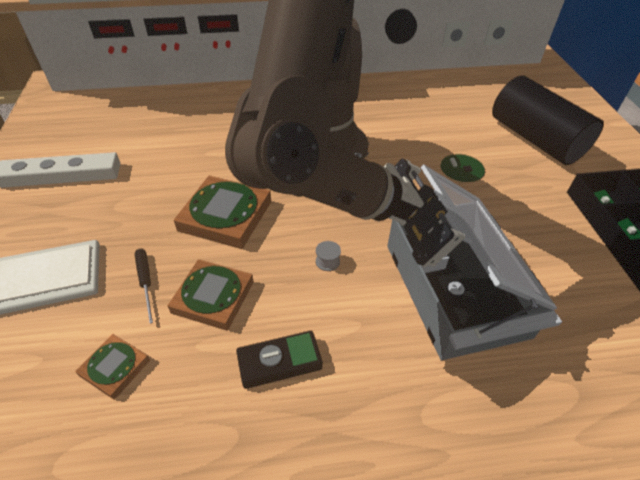

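The lid is up by about 0.7 rad and the stay foot is rolling along the rail at about (500,325). I'll carry on lifting.

```bash
python3 -m pendant '[1,-0.1,0.8,0.9,0,0,0, 1,-0.1,0.8,0.9,0,0,0, 1,-0.1,0.8,0.9,0,0,0, 1,-0.1,0.95,0.8,0,0,0, 1,-0.1,0.95,0.8,0,0,0, 1,-0.1,0.95,0.8,0,0,0, 1,0,0,0,0,0,0]'; python3 -m pendant '[1,-0.1,1.05,0.6,0,0,0, 1,-0.1,1.05,0.6,0,0,0, 1,-0.1,1.05,0.6,0,0,0, 1,-0.1,1.1,0.4,0,0,0, 1,-0.1,1.1,0.4,0,0,0, 1,0,0,0,0,0,0]'
python3 - <<'E'
from h import *
np.set_printoptions(precision=3,suppress=True);s=observe();print(s['qpos'])
im,d=grab_frame('scene');P=cloud(camera_info('scene'),d);np.savez('s3',im=im,d=d)
ex=np.array([-.122,.9925]);H=np.array([.5326,.302])
q=P.reshape(-1,3);q=q[(d.ravel()>0)]
r=(q[:,:2]-H)@ex;l=(q[:,:2]-H)@np.array([.9925,.122])
m=(abs(r)<.15)&(abs(l)<.15)&(abs(l)>.1)&(q[:,2]>.18)&(q[:,2]<.36)
print(m.sum());h=np.arctan2(q[m,2]-.104,-r[m]);print(np.histogram(h,bins=np.arange(.8,1.8,.05)))
cv2.imwrite('pics/s3.png',cv2.resize(im[130:370,330:590],(780,600)[:2] if 0 else (650,600)))
E
```

```text
time: 6.62
eef_pos: [0.5503, 0.1766, 0.2769]
eef_rot: [[-0.083, 0.991, -0.104], [0.566, 0.133, 0.813], [0.82, 0.009, -0.572]]
force: [-0.1, -0.7, 0.0]
gripper_width: 0.0005
grasp_force: 0.4
time: 7.12
eef_pos: [0.5449, 0.2305, 0.3019]
eef_rot: [[-0.082, 0.991, -0.105], [0.566, 0.133, 0.813], [0.82, 0.007, -0.572]]
force: [-0.2, -0.0, -0.2]
gripper_width: 0.0006
grasp_force: 0.0
[-0.232  0.473  0.331  1.806 -1.102  1.409  0.73 ]
1313
(array([   0,    0,    0,    1,    9,    5,    0,    0,    0,  227, 1029,
         42,    0,    0,    0,    0,    0,    0,    0]), array([0.8 , 0.85, 0.9 , 0.95, 1.  , 1.05, 1.1 , 1.15, 1.2 , 1.25, 1.3 ,
       1.35, 1.4 , 1.45, 1.5 , 1.55, 1.6 , 1.65, 1.7 , 1.75]))
```

View pics/s3.png

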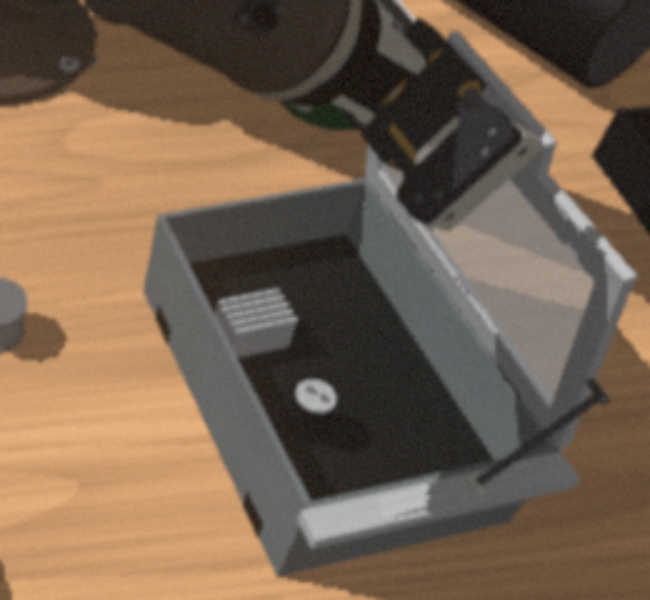

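The lid stands at about 1.32 and the foot at crop (480,482) seems just past the step. I'll go on to about 1.40 and then ease back.

```bash
cat > ang.py <<'E'
from h import *
np.set_printoptions(precision=3,suppress=True)
im,d=grab_frame('scene');P=cloud(camera_info('scene'),d)
ex=np.array([-.122,.9925]);H=np.array([.5326,.302])
q=P.reshape(-1,3);q=q[(d.ravel()>0)]
r=(q[:,:2]-H)@ex;l=(q[:,:2]-H)@np.array([.9925,.122])
m=(abs(r)<.15)&(abs(l)<.15)&(abs(l)>.1)&(q[:,2]>.18)&(q[:,2]<.36)
h=np.arctan2(q[m,2]-.104,-r[m]);h=h[h>1.15];print("lid",np.median(h),len(h))
cv2.imwrite('pics/ang.png',im)
E
python3 -m pendant '[1,-0.05,0.6,0,0,0,0, 1,-0.05,0.6,0,0,0,0, 1,-0.05,0.4,0,0,0,0, 1,0,0,0,0,0,0]'; python3 ang.py
python3 -m pendant '[1,0.05,-0.5,0,0,0,0, 1,0.05,-0.5,0,0,0,0, 1,0.05,-0.5,0,0,0,0, 1,0.05,-0.5,0,0,0,0, 1,0.05,-0.5,0,0,0,0, 1,0.05,-0.5,0,0,0,0, 1,0,0,0,0,0,0]'; python3 ang.py
```

```text
time: 7.5
eef_pos: [0.5438, 0.2442, 0.3004]
eef_rot: [[-0.079, 0.991, -0.104], [0.568, 0.13, 0.813], [0.819, 0.006, -0.573]]
force: [0.3, -0.2, 0.2]
gripper_width: 0.0003
grasp_force: 0.1
lid 1.3687901091779104 1430
time: 8.13
eef_pos: [0.5477, 0.2117, 0.3004]
eef_rot: [[-0.078, 0.992, -0.101], [0.569, 0.127, 0.812], [0.819, 0.006, -0.574]]
force: [0.3, -0.6, 0.7]
gripper_width: 0.0004
grasp_force: 0.0
lid 1.2167736625092451 1034
```

```bash
python3 -m pendant '[1,0.05,-0.4,0,0,0,0, 1,0.05,-0.3,0,0,0,0, 1,0,0,0,0,0,0]'; python3 ang.py;python3 -m pendant '[1,0.05,-0.5,0,0,0,0, 1,0.05,-0.5,0,0,0,0, 1,0,0,0,0,0,0]'; python3 ang.py
python3 -c "
import cv2;im=cv2.imread('pics/ang.png');cv2.imwrite('pics/c4.png',cv2.resize(im[170:370,390:590],(600,600),interpolation=2))"
```

```text
time: 8.43
eef_pos: [0.5484, 0.2056, 0.3005]
eef_rot: [[-0.079, 0.992, -0.102], [0.569, 0.129, 0.812], [0.819, 0.006, -0.574]]
force: [0.6, -0.3, -0.0]
gripper_width: 0.0006
grasp_force: 0.0
lid 1.21703638618389 1069
time: 8.73
eef_pos: [0.5496, 0.1949, 0.3004]
eef_rot: [[-0.079, 0.992, -0.101], [0.569, 0.128, 0.812], [0.818, 0.006, -0.575]]
force: [0.1, -0.5, -1.0]
gripper_width: 0.0003
grasp_force: 0.0
lid 1.217569886538527 1139
```

View pics/c4.png

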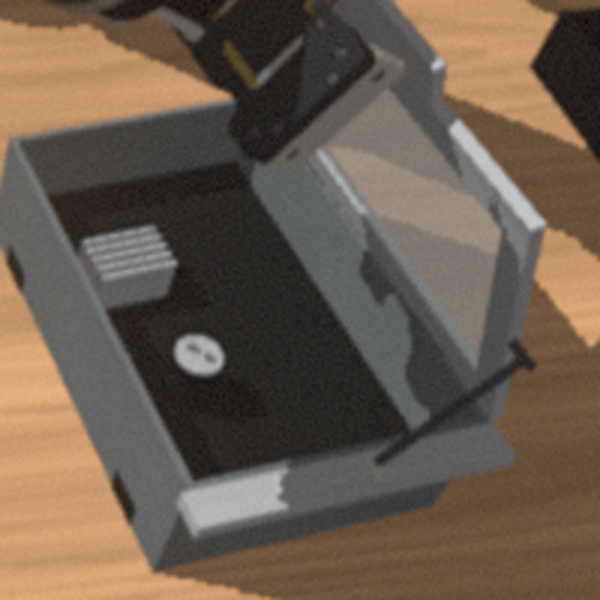

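The lid stays at 1.217 by my measure while the tool backs away, and the stay's foot is seated at crop (380,460), so it is propped. Next I retreat, straighten the tool and measure the heat sink.

```bash
python3 -m pendant '[1,0,-1.5,0,0,0,0, 1,0,-2,0.3,0,0,0, 1,0,-2,0.4,0,0,0, 1,0,-2,0.5,-0.119,-0.015,0, 1,0,-1.5,0.5,-0.119,-0.015,0, 1,0,-1,0.5,-0.119,-0.015,0, 1,0,-1,0.5,-0.119,-0.015,0, 1,0,-1,0.5,-0.119,-0.015,0]';python3 -m pendant '[0.35,-0.5,-1,0.3,-0.119,-0.015,0, 0.35,-0.5,-1,0.3,-0.119,-0.015,0, 0.35,-0.5,-1,0.3,-0.119,-0.015,0, 0.35,-0.5,0,0,0,0,0, 0.35,-0.5,0,0,0,0,0, 0.35,-0.5,0,0,0,0,0, 0.35,0,0,0,0,0,0]'
python3 - <<'E'
from h import *
import runpy;runpy.run_path('ang.py')
print(observe()['qpos'])
I=camera_info('wrist');im,d=grab_frame('wrist');np.savez('w1',im=im,d=d,K=I['intrinsics'],T=I['T'])
im2,d2=grab_frame('top');np.savez('t2',im=im2,d=d2)
P=cloud(I,d);m=(P[...,2]>.062)&(P[...,2]<.08)&(d>0)
s=(P[...,0]>.42)&(P[...,0]<.56)&(P[...,1]>.112)&(P[...,1]<.22)
for n,P,D in(("w",P,d),("t",cloud(camera_info('top'),d2),d2)):
    k=(D>0)&(P[...,0]>.42)&(P[...,0]<.55)&(P[...,1]>.112)&(P[...,1]<.22)&(P[...,2]>.058)&(P[...,2]<.085)
    q=P[k];print(n,len(q),q.mean(0) if len(q) else 0, cv2.minAreaRect((q[:,:2]*1000).astype(np.float32)) if len(q) else 0)
o=np.hstack([cv2.resize(im,(400,300)),cv2.resize(im2[140:300,120:330],(394,300))]);cv2.imwrite('pics/w1.png',o)
E
```

```text
time: 9.45
eef_pos: [0.5499, 0.0737, 0.3339]
eef_rot: [[-0.123, 0.992, -0.04], [0.93, 0.129, 0.344], [0.347, 0.005, -0.938]]
force: [1.0, 0.4, -0.3]
gripper_width: 0.0005
grasp_force: 0.0
time: 10.03
eef_pos: [0.5181, 0.0448, 0.3412]
eef_rot: [[-0.129, 0.992, -0.002], [0.992, 0.129, 0.003], [0.003, -0.001, -1.0]]
force: [0.4, -0.1, 0.4]
gripper_width: 0.0427
grasp_force: 0.0
lid 1.2214908965534947 1611
[-0.638  0.199  0.554  1.706 -0.111  1.268  0.07 ]
w 993 [0.499 0.154 0.071] ((500.0127258300781, 153.38902282714844), (35.507728576660156, 55.911537170410156), 6.615170001983643)
t 0 0 0
```

View pics/w1.png

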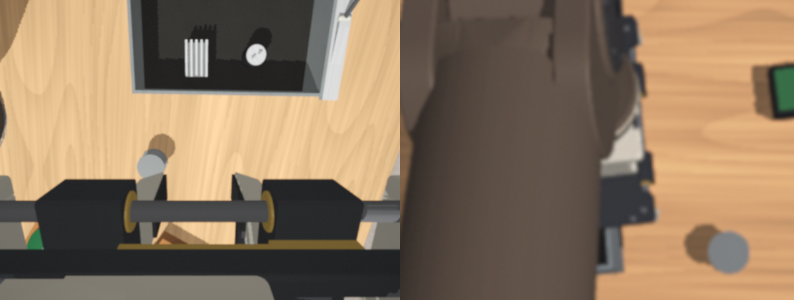

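Wrist view: heat sink at (197,58), capacitor at (256,55). The depth data give the sink's centre at (0.500, 0.1535), 35.5 x 56 mm, width axis at 6.6°, top at 71 mm. The tool's closing line is at 7.4°, which is close enough.

```bash
python3 -m pendant '[0.35,-0.3,1.8,-2.3,0,0,0, 0.35,-0.3,1.8,-2.3,0,0,0, 0.35,-0.3,1.8,-2.3,0,0,0, 0.35,-0.3,1.8,-2.3,0,0,0, 0.35,-0.3,1.8,-2.3,0,0,0, 0.35,-0.3,1.8,-2.3,0,0,-0.013, 0.35,0,0,0,0,0,0]'
python3 -m pendant '[0.35,0,0,-2,0,0,0, 0.35,0,0,-2,0,0,0, 0.35,0,0,-2,0,0,0, 0.35,0,0,-2,0,0,0, 0.35,0,0,-2,0,0,0, 0.35,0,0,0,0,0,0]'
```

```text
time: 10.77
eef_pos: [0.4984, 0.1571, 0.1992]
eef_rot: [[-0.122, 0.992, -0.007], [0.993, 0.122, -0.001], [-0.0, -0.007, -1.0]]
force: [-0.7, 1.2, -0.1]
gripper_width: 0.0602
grasp_force: 0.0
time: 11.27
eef_pos: [0.5, 0.1526, 0.1008]
eef_rot: [[-0.118, 0.993, -0.004], [0.993, 0.118, -0.002], [-0.002, -0.005, -1.0]]
force: [-1.2, -0.2, 0.1]
gripper_width: 0.0594
grasp_force: 0.0
```

```bash
python3 -m pendant '[0.35,0,0,-1.5,0,0,0, 0.35,0,0,-1.5,0,0,0, 0.35,0,0.1,-1,0,0,0, 0.35,0,0,0,0,0,0, 0.9,0,0,0,0,0,0, 0.9,0,0,0,0,0,0, 0.9,0,0,0,0,0,0, 0.9,0,0,0,0,0,0]';python3 -m pendant '[0.9,0,0,0,0,0,0, 0.9,0,0,0,0,0,0, 0.9,0,0,0.5,0,0,0, 0.9,0,0,1,0,0,0]'
```

```text
time: 11.93
eef_pos: [0.5016, 0.1554, 0.0643]
eef_rot: [[-0.12, 0.993, 0.001], [0.993, 0.12, 0.001], [0.001, 0.001, -1.0]]
force: [-0.6, -0.2, 1.5]
gripper_width: 0.0376
grasp_force: 0.4
time: 12.27
eef_pos: [0.5005, 0.155, 0.0783]
eef_rot: [[-0.12, 0.993, -0.002], [0.993, 0.12, -0.001], [-0.001, -0.002, -1.0]]
force: [-0.1, 0.8, -0.9]
gripper_width: 0.0359
grasp_force: 30.0
```

```bash
python3 -m pendant '[0.9,0,0,2,0,0,0, 0.9,0,0,2.5,0,0,0, 0.9,0,0,2.5,0,0,0, 0.9,0,0,2.5,0,0,0, 0.9,0,0,2.5,0,0,0, 0.9,0,0,2,0,0,0]'; for k in 1 2 3; do python3 -m pendant '[0.9,0,-1.95,0,0,0,0.041, 0.9,0,-1.95,0,0,0,0.041, 0.9,0,-1.95,0,0,0,0.041, 0.9,0,-1.95,0,0,0,0.041, 0.9,0,-1.95,0,0,0,0.041, 0.9,0,-1.95,0,0,0,0.041, 0.9,0,-1.95,0,0,0,0.041, 0.9,0,-1.95,0,0,0,0.041]'; done
python3 - <<'E'
from h import *
import runpy;runpy.run_path('ang.py')
print(observe()['qpos'])
I=camera_info('wrist');im,d=grab_frame('wrist');np.savez('w2',im=im,d=d)
cv2.imwrite('pics/w2.png',im)
E
```

```text
time: 12.77
eef_pos: [0.5014, 0.155, 0.2213]
eef_rot: [[-0.119, 0.993, 0.002], [0.993, 0.119, 0.001], [0.0, 0.002, -1.0]]
force: [0.6, -0.0, -1.5]
gripper_width: 0.0357
grasp_force: 30.0
time: 13.43
eef_pos: [0.5009, -0.0019, 0.2193]
eef_rot: [[-0.435, 0.901, 0.0], [0.901, 0.435, 0.0], [-0.0, 0.0, -1.0]]
force: [-0.6, 0.5, -0.4]
gripper_width: 0.0361
grasp_force: 30.0
time: 14.1
eef_pos: [0.5009, -0.1579, 0.2194]
eef_rot: [[-0.702, 0.713, 0.0], [0.713, 0.702, -0.0], [-0.0, 0.0, -1.0]]
force: [-0.2, -0.1, -1.0]
gripper_width: 0.0359
grasp_force: 30.0
time: 14.77
eef_pos: [0.5009, -0.3137, 0.2193]
eef_rot: [[-0.894, 0.448, 0.0], [0.448, 0.894, -0.0], [-0.0, -0.0, -1.0]]
force: [0.4, 0.1, -1.3]
gripper_width: 0.0359
grasp_force: 30.0
lid 1.2215586182302234 1601
[ 0.172  0.418  0.427  1.717 -0.192  1.046  1.768]
```

View pics/w2.png

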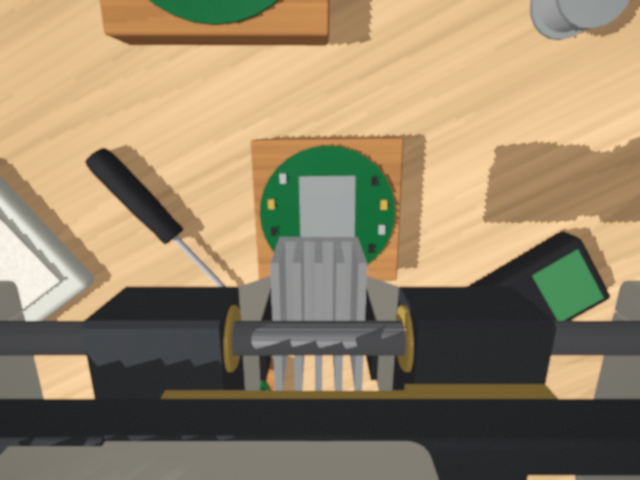

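The wrist view shows the sink held squarely above the medium pad. The visible pad edges are at left 299, right 355 and far 177. I'll use those edges for one refinement.

Run:
```python
from h import *
np.set_printoptions(precision=4,suppress=True)
z=np.load('w2.npz');im,d=z['im'],z['d'];I=camera_info('wrist')
hsv=cv2.cvtColor(im,cv2.COLOR_BGR2HSV)
L=[];R=[]
for v in range(190,230,4):
    row=hsv[v,:,1]; c=np.where(row[280:380]<60)[0]+280; c=c[(c>290)&(c<365)]
    L.append(cast(I,c.min()-.5,v,.033)[:2]);R.append(cast(I,c.max()+.5,v,.033)[:2])
col=[np.where(hsv[165:200,u,1]<60)[0].min()+165-.5 for u in range(310,346,5)]
L,R=np.array(L),np.array(R);F=np.array([cast(I,u,v,.033)[:2] for u,v in zip(range(310,346,5),col)])
fl=cv2.fitLine(np.float32(np.vstack([L-L.mean(0),R-R.mean(0)])),2,0,.01,.01).ravel()[:2]
print("len dir",np.degrees(np.arctan2(fl[1],fl[0])),"width",np.linalg.norm(L.mean(0)-R.mean(0)))
mid=(L.mean(0)+R.mean(0))/2; 
if fl@(F.mean(0)-mid)<0: fl=-fl
f=mid+fl*(fl@(F.mean(0)-mid)); print("centre",f-fl*.034)
g=hsv; m=((hsv[...,1]>90)&(abs(hsv[...,0].astype(int)-70)<20)&(np.mgrid[:480,:640][0]>140)&(np.mgrid[:480,:640][0]<240)&(np.mgrid[:480,:640][1]>250)&(np.mgrid[:480,:640][1]<400))
c=max(cv2.findContours(m.astype(np.uint8),0,1)[0],key=cv2.contourArea)[:,0]
w=np.array([cast(I,*p,.033)[:2] for p in c if p[1]<225 and not(280<p[0]<375 and p[1]>165)])
A=np.c_[2*w,np.ones(len(w))];s=np.linalg.lstsq(A,(w**2).sum(1),rcond=None)[0];print("disc",s[:2],np.sqrt(s[2]+s[:2]@s[:2]))
P=cloud(I,d);s=observe();r=(P-s['eef_pos'])@s['eef_rot']
k=(d>0)&(abs(r[...,1])<.017)&(abs(r[...,0])<.05)&(r[...,2]>-.012)&(r[...,2]<.05)
print(s['eef_pos'],"sink x,z range",np.percentile(r[k][:,0],[1,99]),np.percentile(r[k][:,2],[1,99]),k.sum())
```

```text
len dir -25.550371 width 0.04858267057741526
centre [ 0.5015 -0.3099]
disc [ 0.5017 -0.3096] 0.05852403747081996
[ 0.4999 -0.3168  0.2195] sink x,z range [-0.0284  0.0267] [-0.0081  0.0277] 8825
```

```bash
python3 -m pendant '[0.9,0,0.4,-2,0,0,0.015, 0.9,0,0,-2.5,0,0,0, 0.9,0,0,-2.5,0,0,0, 0.9,0,0,-2.5,0,0,0, 0.9,0,0,-2.5,0,0,0, 0.9,0,0,-1.5,0,0,0, 0.9,0,0,-0.8,0,0,0, 0.9,0,0,0,0,0,0]'; python3 -m pendant '[0.9,0,0,-0.3,0,0,0, 0.9,0,0,-0.2,0,0,0, 0.9,0,0,-0.2,0,0,0, 0.9,0,0,0,0,0,0]'; python3 -m pendant '[0.9,0,0,-0.2,0,0,0, 0.9,0,0,0,0,0,0]'
```

```text
time: 15.53
eef_pos: [0.5005, -0.3078, 0.0744]
eef_rot: [[-0.9, 0.437, -0.002], [0.437, 0.9, 0.001], [0.003, 0.0, -1.0]]
force: [1.1, -0.7, -1.6]
gripper_width: 0.0357
grasp_force: 30.0
time: 15.87
eef_pos: [0.5015, -0.3089, 0.069]
eef_rot: [[-0.9, 0.437, 0.001], [0.437, 0.9, -0.0], [-0.001, 0.0, -1.0]]
force: [-0.9, -0.4, -1.9]
gripper_width: 0.0358
grasp_force: 30.0
time: 16.03
eef_pos: [0.5013, -0.3088, 0.0666]
eef_rot: [[-0.9, 0.437, 0.0], [0.437, 0.9, -0.0], [-0.0, 0.0, -1.0]]
force: [0.5, 0.1, -1.7]
gripper_width: 0.0358
grasp_force: 30.0
```

```bash
python3 -m pendant '[0.9,0,-0.05,-0.15,0,0,0, 0.9,0,0,-0.15,0,0,0, 0.9,0,0,0,0,0,0]'; python3 -m pendant '[0.9,0,0,-0.1,0,0,0, 0.9,0,0,0,0,0,0]'; python3 -m pendant '[0.9,0,0,-0.1,0,0,0, 0.9,0,0,0,0,0,0]'
```

```text
time: 16.28
eef_pos: [0.5011, -0.3093, 0.0633]
eef_rot: [[-0.9, 0.437, -0.0], [0.437, 0.9, 0.0], [0.0, 0.0, -1.0]]
force: [0.4, 0.7, -1.2]
gripper_width: 0.0356
grasp_force: 30.0
time: 16.45
eef_pos: [0.5012, -0.3092, 0.0623]
eef_rot: [[-0.9, 0.437, -0.0], [0.437, 0.9, 0.0], [0.0, 0.0, -1.0]]
force: [-0.6, -0.2, -1.2]
gripper_width: 0.0359
grasp_force: 30.0
time: 16.62
eef_pos: [0.5012, -0.3093, 0.0623]
eef_rot: [[-0.9, 0.437, 0.0], [0.437, 0.9, 0.0], [-0.0, 0.0, -1.0]]
force: [-2.1, 2.5, 8.8]
gripper_width: 0.0359
grasp_force: 30.0
```

The sink touches the pad with 9 N upward. I'll release and retreat straight up.

```bash
python3 -m pendant '[0.9,0,0,0.05,0,0,0, 0.45,0,0,0,0,0,0, 0.4,0,0,0,0,0,0, 0.35,0,0,0,0,0,0, 0.35,0,0,0,0,0,0, 0.35,0,0,0,0,0,0, 0.35,0,0,0,0,0,0]'; python3 -m pendant '[0.35,0,0,0.5,0,0,0, 0.35,0,0,1.5,0,0,0, 0.35,0,0,2,0,0,0, 0.35,0,0,2.5,0,0,0, 0.35,0,0,2.5,0,0,0, 0.35,0,0,2.5,0,0,0, 0.35,0,0,2.5,0,0,0]'; python3 -m pendant '[0.35,-2,0,0,0,0,0, 0.35,-2,0,0,0,0,0, 0.35,-2,0,0,0,0,0, 0.35,-2,0,0,0,0,0, 0.35,0,0,0,0,0,0]'
python3 - <<'E'
from h import *
import runpy;runpy.run_path('ang.py')
I=camera_info('wrist');im,d=grab_frame('wrist')
P=cloud(I,d);k=(d>0)&(np.linalg.norm(P[...,:2]-[.5015,-.31],axis=-1)<.06)&(P[...,2]>.058)&(P[...,2]<.09)
print(k.sum(),np.median(P[k][:,2]),cv2.minAreaRect((P[k][:,:2]*1000).astype(np.float32)))
sc=cv2.imread('pics/ang.png');cv2.imwrite('pics/w3.png',np.hstack([cv2.resize(im,(400,300)),cv2.resize(sc,(400,300))]))
E
```

```text
time: 17.2
eef_pos: [0.5012, -0.3093, 0.062]
eef_rot: [[-0.9, 0.437, -0.0], [0.437, 0.9, 0.0], [0.0, 0.0, -1.0]]
force: [0.1, 0.2, 0.1]
gripper_width: 0.0596
grasp_force: 0.0
time: 17.78
eef_pos: [0.501, -0.3093, 0.2037]
eef_rot: [[-0.9, 0.437, 0.0], [0.437, 0.9, -0.0], [-0.0, -0.0, -1.0]]
force: [0.2, 0.2, 0.4]
gripper_width: 0.0598
grasp_force: 0.0
time: 18.2
eef_pos: [0.4171, -0.3099, 0.2025]
eef_rot: [[-0.898, 0.44, -0.002], [0.44, 0.898, 0.001], [0.002, -0.0, -1.0]]
force: [-0.4, -0.6, 0.2]
gripper_width: 0.0596
grasp_force: 0.0
lid 1.221435250425705 1604
882 0.06846285489897458 ((490.4913330078125, -305.1103820800781), (34.6772346496582, 31.418359756469727), 63.57970428466797)
```

View pics/w3.png

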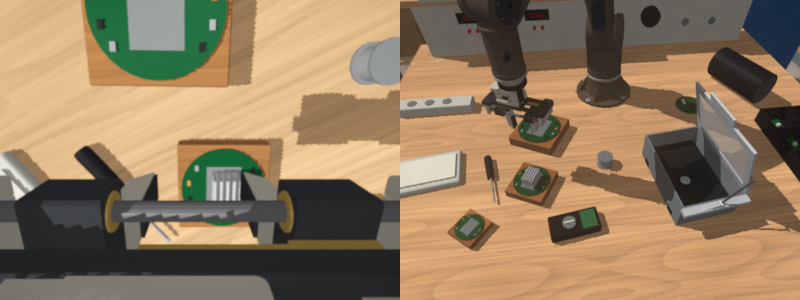

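The heat sink stands fins up on the medium pad, at (228,183) in the wrist view and (532,177) in the scene half. The lid is still propped and the other things look unmoved, so I'm handing in.

```bash
python3 -c "
from plant import finish_job
print(finish_job())"
```

```text
the job is handed in; nothing more can be done
None
```

The job is handed in at about 18 s of the 67 s allowed: the lid stands propped on its stay, the heat sink sits fins up along the middle-sized board's grey pad, and the other things looked undisturbed in the last picture.

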